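# Weigh out couverture blocks on the portion scale

## Robot

A 6-joint arm with a two-finger parallel gripper is mounted at the origin on the work surface. World frame = base frame: x ahead of the robot, y to its left, z up, the work surface at z = 0. Lengths are in mm, angles in rad, forces in N, time in s.
With the tool pointing down it reaches from about 275 to 825 mm from the base axis. Payload 4.9 kg.
Tool frame: the origin (TCP) lies midway between the tips of the shut fingers; the grasp point (between the pads) lies 19 mm behind it; x points along the fingers, y is the direction in which the jaws open and shut, and the axes are right-handed (so a half turn about x gives the same grasp; the last joint's range is limited). The gripper opens to 85 mm and grips with 20 to 120 N. Pads are 22 mm wide; open, the fingers measure 114 mm over their backs; the gripper's body (76 mm by 85 mm) begins 54 mm behind the grasp point. The pads swing forward as they close: fully open they stand 13 mm farther back than shut.
Start: joints at [1.135, 0.326, -0.193, 1.052, 0, 1.437], TCP at [163.476, 525.161, 231.281] pointing down, gripper open.
Joint ranges: [-2.65, 2.65], [-0.97, 1.79], [-1.3, 1.35], [-1.93, 2.1], [-1.47, 1.37], [-3.14, 3.14]. Speed limits (rad/s): [2.57, 2.57, 3.14, 3.14, 3.14, 3.14].

## Interface

Orientations are given as a unit quaternion [w, x, y, z].
In Python, from workcell import state, viewer, r gives the robot as it stands.
- The arm moves only by the shell command python3 -m handwheel 'ROWS' [FORCE]. ROWS is JSON, a list of rows, each a list of 5 numbers: the shift along the tool's x, y, z in m, then the turn about the tool's x in degrees, then the finger opening in m, from 0 to 0.0854. In form: [[dx, dy, dz, turn, gripper], ...]. A call has exactly 8 rows; each row is the pose to reach, as a shift and turn from the pose commanded when the call began, along the tool's axes at that moment; what a row does not reach only later rows make up. A row lasts 1/8 s, in which the tool goes at most 62.5 mm and 10.7 degrees, less where a joint would pass 70% of its speed; a pose out of reach is approached as far as the arm can. A call with a gripper value outside its range is refused whole. The fingers move at their own pace and stop on an object; FORCE is the grip in N (left out, the last holds). Time passes only in rows, so rows that repeat a pose let the fingers close, or fill a call up. It gives the time, the measured TCP pose, the force and the opening at its end, in the units of the state.
- state(): the state, without advancing time (a new reading comes with each control period).
- viewer.capture(name): name is "scene" or "top" or "wrist"; returns (picture, depth): 384x512x3 uint8, blue, green, red; 384x512 float32, mm along the optical axis (not along the pixel's ray), 0 where there is no reading.
- viewer.get_calibration(name): a dict with "fx", "fy", "cx", "cy" (pixels), "distortion" ([k1, k2, p1, p2, k3] as OpenCV has them; the pictures are not rectified), "cam_to_world" (4x4, takes a point from camera to world coordinates). Camera axes: x right, y down, z forward; pixel columns grow to the right and rows downward; lengths in mm; the calibration is good to about 2 mm. A picture is of the moment at which its call begins: read the wrist's pose just before it. get_calibration takes no time and is no camera call; for the wrist camera it gives the pose at the moment of the call.
- r.close_job(): hands the job in, once; it reports no verdict.
The state is a dict: "time": time; "joint_positions": joint angles; "qd": joint speeds; "joint_efforts": joint torques, N m; "position": TCP position; "orientation": TCP orientation; "ft_force": force on the tool from outside, world axes, zero at the start; "ft_torque": the same for the moment, N m; "opening": finger opening in mm.
Only numpy, scipy, OpenCV 4.12 (cv2) and the standard library are available. Lean on these libraries where they do the work, as an engineer would, in place of code of your own. Each camera call takes 0.05 s, during which the arm holds its last target.

## Task

Put the red-handled spatula that was left on the scale flat in the grey utensil tray. Then lay chocolate blocks from the white board on the scale platform, one at a time and gently (the needle must never reach the red sector), until the needle rests in the green sector. Leave the blocks you do not need on the board, and do not disturb the brush in the tray.

Things in the scene. Friction and masses are not known exactly. Their poses are not given: they have to be found in the camera images.
- needle (a joint): angle in rad of the black needle of the scale's dial, 0 with nothing on the platform (needle along the scale's +x, away from the platform), growing clockwise seen from above by 8 rad per kg on the platform. The green sector runs from 1.95 to 3.25 rad, the red one from 5.0 to 5.6 rad. It settles in about 0.5 s after a load is set down. The robot pressing on the platform counts as load
- pan (a point): centre of the top of the scale's flat light blue platform, 180 mm (x) by 220 mm (y), 10 mm thick, no rim; z up, x towards the dial. The top stands 95 mm above the table when empty and sinks 33 mm per kg (33 mm per 9.8 N), staying level; it does not turn
- dial (a point): centre of the scale's round upward-facing dial (radius 66 mm, 62 mm above the table), 165 mm in the scale's +x from the platform's centre; same axes as the platform. The scale is fixed to the table
- spatula: spatula, 210 mm long, 90 g, red plastic handle and steel blade, starting flat on the platform at any yaw; origin on its underside, x points from handle to blade. Handle from x = -120 to -5 mm, 24 mm wide, 20 mm high; blade from x = 5 to 95 mm, 56 mm wide, 4 mm thick
- spatula_grip (a point): point on the spatula handle's centre line, near the centre of mass, at x = -30 mm, 10 mm above its underside
- utensil_tray: fixed grey open tray, 290 x 170 x 40 mm (x, y, z) outside, walls and floor 5 mm; origin at the centre of its underside, z up. A pastry brush lies in it along x, about 58 mm to +y of its centre
- board: fixed white cutting board, 270 x 180 x 12 mm; origin at the centre of its underside, z up. Board and tray stand left and right of the scale, sides swapped at random
- block0: chocolate block, dark brown, 95 x 36 x 27 mm (x long, y wide, z high), 96 to 150 g (each differs and cannot be told by looking); origin at the centre of its underside, z up. Starts flat on the board
- block1: chocolate block, dark brown, 95 x 36 x 27 mm (x long, y wide, z high), 96 to 150 g (each differs and cannot be told by looking); origin at the centre of its underside, z up. Starts flat on the board
- block2: chocolate block, dark brown, 95 x 36 x 27 mm (x long, y wide, z high), 96 to 150 g (each differs and cannot be told by looking); origin at the centre of its underside, z up. Starts flat on the board
- block3: chocolate block, dark brown, 95 x 36 x 27 mm (x long, y wide, z high), 96 to 150 g (each differs and cannot be told by looking); origin at the centre of its underside, z up. Starts flat on the board
- brush: pastry brush, 180 x 28 x 12 mm, lying in the utensil tray; origin on its underside, x towards the bristles. Bystander

How it is judged:
By the outcome, as a careful person would: the job done as asked, in the order asked, and still so for the second after the job is handed in, with the robot touching nothing.
It also fails if it takes over 72 s, if anything falls off the work surface, if the arm or the gripper's body presses on something with over 40 N, if the wrist force passes 120 N, or if a joint passes its speed limit or range.

## Working session

There is one attempt and no reset: what is moved stays moved. The work goes in short steps, Python scripts to look and compute and a shell command to move; the robot and the scene stay as the last step left them, time stands still between calls to the robot, and variables do not carry over. Pictures are saved under pics/ and viewed, and the job is handed in when it is done.

```bash
ls; mkdir -p pics; cat > h.py <<'E'
import numpy as np,cv2
from workcell import state,viewer,r
def cap(n,name):
    c=viewer.get_calibration(n); p,d=viewer.capture(n); cv2.imwrite(f'pics/{name}.png',p); np.savez(f'pics/{name}.npz',p=p,d=d,T=np.array(c['cam_to_world']),K=np.array([[c['fx'],0,c['cx']],[0,c['fy'],c['cy']],[0,0,1.]]),D=np.array(c['distortion'],float))
    return cloud(name)
def cloud(name):
    z=np.load(f'pics/{name}.npz');p,d,T,K,D=[z[k] for k in('p','d','T','K','D')]
    v,u=np.mgrid[:384,:512]
    n=cv2.undistortPoints(np.stack([u,v],-1).reshape(-1,1,2).astype(float),K,D).reshape(384,512,2)
    P=np.dstack([n[...,0]*d,n[...,1]*d,d])@T[:3,:3].T+T[:3,3]
    P[d==0]=np.nan
    return p,P
E
python3 - <<'E'
from h import *
s=state();print({k:np.round(v,3) for k,v in s.items()})
for n in('top','scene'):
    p,P=cap(n,n+'0')
E
```

```text
pics
{'time': np.float64(0.0), 'joint_positions': array([ 1.135,  0.327, -0.194,  1.052, -0.   ,  1.437]), 'qd': array([-0.002, -0.   ,  0.001,  0.001, -0.001, -0.002]), 'joint_efforts': array([ 0.0000e+00, -4.4339e+01,  2.6244e+01,  1.5000e-02, -0.0000e+00,
        0.0000e+00]), 'position': array([163.223, 524.609, 230.484]), 'orientation': array([ 0.699,  0.106,  0.699, -0.107]), 'ft_force': array([ 1.045, -0.033, -0.142]), 'ft_torque': array([-0.008,  0.015, -0.017]), 'opening': np.float64(85.087)}
```

View pics/top0.png

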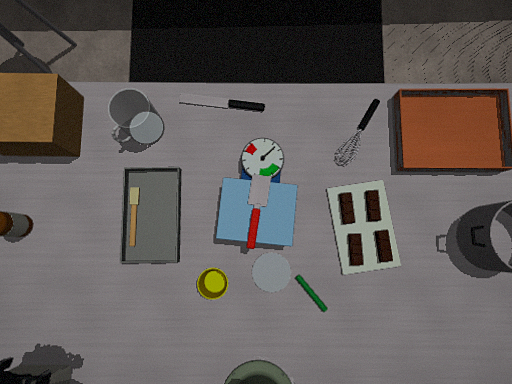

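View pics/scene0.png

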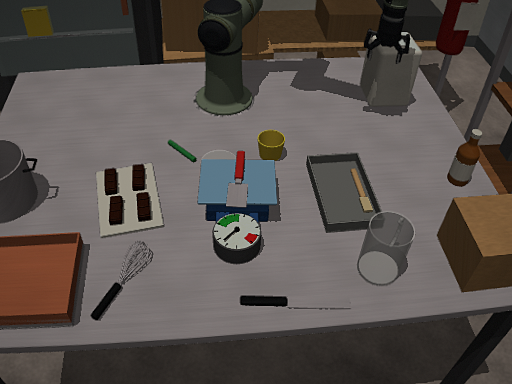

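Top view: the tray is on the left (≈152,215), with the brush on its left side (≈133,217). The scale is in the middle, and the spatula runs from its handle at (253,228) to its blade at (260,190), with the blade tip over the dial. The board with four blocks is on the right (≈363,227). Next I'll measure these.

```bash
cat > m.py <<'E'
from h import *
def comps(p,P,mask,amin=30):
    n,l,st,_=cv2.connectedComponentsWithStats(mask.astype(np.uint8),connectivity=4)
    for i in range(1,n):
        if st[i,4]<amin: continue
        q=P[(l==i)&np.isfinite(P[...,2])]
        yield i,st[i],q
def rect(q):
    (c,s,a)=cv2.minAreaRect(q[:,:2].astype(np.float32))
    if s[0]<s[1]: s=s[::-1];a+=90
    return np.round(c,1),np.round(s,1),round((a+90)%180-90,1)
E
python3 - <<'E'
from m import *
p,P=cloud('top0'); hsv=cv2.cvtColor(p,cv2.COLOR_BGR2HSV).astype(int);H,S,V=hsv[...,0],hsv[...,1],hsv[...,2]
for v,u in [(215,360),(240,235),(205,160),(220,134),(230,253),(190,260),(225,285),(155,255),(208,347)]: print((u,v),hsv[v,u],np.round(P[v,u],1))
X,Y,Z=P[...,0],P[...,1],P[...,2]
def show(n,m,a=30):
    for i,st,q in comps(p,P,m,a): print(n,st,rect(q),np.round(np.percentile(q[:,2],[5,50,95]),1))
v,u=np.mgrid[:384,:512]
box=lambda a,b,c,d:(u>a)&(u<b)&(v>c)&(v<d)
show('block',box(320,405,178,278)&(Z>27))
show('board',box(315,410,170,285)&(Z>6))
show('pan',box(210,305,170,260)&(Z>75)&(H>90)&(H<125)&(S>60))
show('red',box(230,280,190,260)&((H<8)|(H>172))&(S>150)&(V>80))
show('blade',box(230,280,165,212)&(S<50)&(Z>85))
show('tray',box(115,190,160,270)&(Z>25))
show('brush',box(120,180,170,260)&(H>8)&(H<30)&(S>70))
show('dial',box(235,290,135,185)&(Z>50)&(Z<75)&(S<60)&(V>120))
E
```

```text
(360, 215) [ 45  16 164] [ 536.  -316.9   10.9]
(235, 240) [100  88  93] [455.1  66.8  90.5]
(160, 205) [ 41  20 101] [564.2 307.2   6.2]
(134, 220) [ 17 135 164] [515.9 381.3  19. ]
(253, 230) [  3 221 164] [483.   15.5 110.3]
(260, 190) [161  15 139] [599.9  -4.3  92.9]
(285, 225) [102  91 162] [498.8 -76.7  89.7]
(255, 155) [ 73  11 167] [711.5  10.6  65.8]
(347, 208) [  6 133  48] [ 554.2 -269.1   42.2]
block [367 190  14  31 372] (array([ 565.3, -352.6]), array([93.3, 36.5]), 2.4) [31.2 37.1 41.4]
block [339 192  17  32 408] (array([ 557.9, -272.3]), array([94.8, 39.6]), 5.9) [30.7 37.8 42.1]
block [376 229  17  34 406] (array([ 443.2, -379.3]), array([97.1, 37. ]), 5.4) [30.5 37.5 41.6]
block [349 233  15  32 397] (array([ 433.5, -294.9]), array([93.1, 36.7]), 2.2) [31.2 37.4 41.5]
board [ 326  180   75   94 5146] (array([ 502.6, -323.8]), array([275.2, 182.3]), 9.0) [ 9.  13.3 40.2]
pan [ 216  178   38   64 1879] (array([545. ,  65.7]), array([179.3,  98.4]), -5.6) [89.1 92.2 95.3]
pan [ 256  182   41   64 1989] (array([533.7, -53.3]), array([180.6, 102.7]), -6.6) [88.9 92.2 95.2]
red [247 208  13  41 317] (array([488.6,  15.6]), array([112.8,  22.4]), -8.7) [108.2 111.6 114.7]
blade [248 174  23  35 603] (array([595.4,  -0.9]), array([98.8, 55.8]), -8.9) [ 93.1  96.3 101.4]
tray [120 167  60  97 788] (array([533.8, 328.2]), array([291.9, 169.9]), 1.0) [26.3 38.4 42.8]
brush [129 188  11  58 393] (array([528.1, 385.7]), array([177.1,  32.2]), 2.6) [11.9 17.2 20.8]
dial [242 139  41  36 871] (array([712.2,  -8.6]), array([123.1, 105.6]), -71.3) [60.6 63.7 67. ]
```

```bash
cat > g.py <<'E'
import sys
from h import *
from scipy.spatial.transform import Rotation as R
# usage: g.py x y z jawyaw_deg  -> shift in tool axes (m), turn deg
def go(x,y,z,yaw):
    s=state();q=s['orientation'];M=R.from_quat([q[1],q[2],q[3],q[0]]).as_matrix()
    t=M.T@(np.array([x,y,z])-s['position'])/1000
    cur=np.degrees(np.arctan2(M[1,1],M[0,1]))
    best=[]
    for w in(yaw,yaw+180,yaw-180,yaw+360):
        d=cur-w  # tool x down: + turn lowers world yaw
        d=(d+180)%360-180; best.append(round(d,1))
    print('t',round(s['time'],2),'pos',np.round(s['position'],1),'jaw',round(cur,1),'F',np.round(s['ft_force'],1),'op',round(float(s['opening']),1),'j6',round(s['joint_positions'][5],2))
    print('shift',np.round(t,4),'turn',sorted(set(best)),'toolaxes',np.round(M,2).tolist())
if __name__=='__main__': go(*map(float,sys.argv[1:]))
E
python3 g.py 520.7 10.6 180 81.2
```

```text
t 0.1 pos [163.2 524.7 230.6] jaw 72.7 F [-0.1 -0.2  0. ] op 85.5 j6 1.44
shift [ 0.0511 -0.3846  0.4941] turn [np.float64(-8.5), np.float64(171.5)] toolaxes [[-0.0, 0.3, 0.95], [-0.0, 0.95, -0.3], [-1.0, -0.0, -0.0]]
```

```bash
python3 -m handwheel '[[0.01,-0.048,0.062,-8.5,0.055],[0.02,-0.096,0.124,-8.5,0.055],[0.03,-0.144,0.185,-8.5,0.055],[0.03,-0.192,0.247,-8.5,0.055],[0.03,-0.24,0.309,-8.5,0.055],[0.04,-0.288,0.371,-8.5,0.055],[0.05,-0.336,0.432,-8.5,0.055],[0.051,-0.385,0.494,-8.5,0.055]]' 30; python3 g.py 520.7 10.6 97 81.2
```

```text
time: 1.1
position: [448.4, 114.6, 188.1]
orientation: [0.705, 0.054, 0.705, -0.054]
ft_force: [1.6, 1.7, -0.3]
opening: 55.1
t 1.1 pos [448.4 114.6 188.1] jaw 81.2 F [ 1.6  1.7 -0.3] op 55.1 j6 0.24
shift [ 0.091  -0.0918  0.0874] turn [np.float64(-0.0), np.float64(180.0)] toolaxes [[-0.0, 0.15, 0.99], [0.0, 0.99, -0.15], [-1.0, 0.0, -0.0]]
```

```bash
python3 -m handwheel '[[0.01,-0.046,0.044,0,0.055],[0.02,-0.092,0.087,0,0.055],[0.04,-0.092,0.087,0,0.055],[0.05,-0.092,0.087,0,0.055],[0.05,-0.092,0.087,0,0.055],[0.05,-0.092,0.087,0,0.055],[0.05,-0.092,0.087,0,0.055],[0.05,-0.092,0.087,0,0.055]]' ; python3 g.py 520.7 10.6 97 81.2
```

```text
time: 2.1
position: [519.9, 12.6, 139.0]
orientation: [0.705, 0.054, 0.705, -0.054]
ft_force: [0.6, 0.5, 0.7]
opening: 55.0
t 2.1 pos [519.9  12.6 139. ] jaw 81.3 F [0.6 0.5 0.7] op 55.0 j6 0.04
shift [ 0.042  -0.0019  0.001 ] turn [np.float64(-179.9), np.float64(0.1)] toolaxes [[0.0, 0.15, 0.99], [-0.0, 0.99, -0.15], [-1.0, -0.0, 0.0]]
```

```bash
python3 -m handwheel '[[0.02,-0.002,0.001,0,0.055],[0.036,-0.002,0.001,0,0.055],[0.043,-0.002,0.001,0,0.055],[0.043,-0.002,0.001,0,0.055],[0.043,-0.002,0.001,0,0.01],[0.043,-0.002,0.001,0,0.01],[0.043,-0.002,0.001,0,0.01],[0.043,-0.002,0.001,0,0.01]]' 40; python3 g.py 520.7 10.6 97 81.2
python3 - <<'E'
from h import *
cap('wrist','w1')
E
```

```text
time: 3.1
position: [520.7, 10.1, 95.7]
orientation: [0.705, 0.054, 0.705, -0.054]
ft_force: [-0.4, -0.3, 0.5]
opening: 22.8
t 3.1 pos [520.7  10.1  95.7] jaw 81.2 F [-0.4 -0.3  0.5] op 22.8 j6 0.03
shift [-0.0013  0.0005 -0.0001] turn [np.float64(-180.0), np.float64(0.0)] toolaxes [[0.0, 0.15, 0.99], [-0.0, 0.99, -0.15], [-1.0, 0.0, 0.0]]
```

View pics/w1.png

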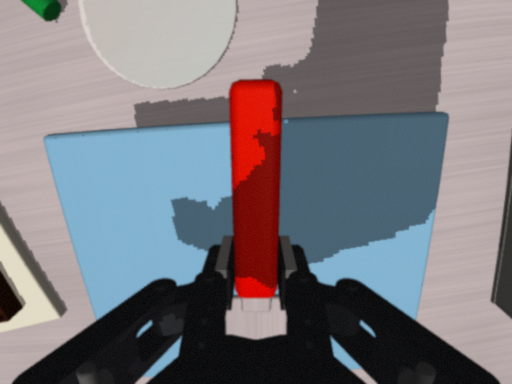

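The wrist view shows the red handle centred between the pads at (256,270). I'll lift it and carry it to the tray.

```bash
python3 -m handwheel '[[-0.01,0,0,0,0.01],[-0.03,0,0,0,0.01],[-0.05,0,0,0,0.01],[-0.055,0.02,0,-2,0.01],[-0.055,0.06,0,-5,0.01],[-0.055,0.11,0,-9.8,0.01],[-0.055,0.16,0,-9.8,0.01],[-0.055,0.19,0,-9.8,0.01]]' ; python3 g.py 516.7 302.9 60 91
```

```text
time: 4.15
position: [549.3, 200.1, 150.9]
orientation: [0.707, -0.007, 0.707, 0.007]
ft_force: [-0.1, 0.1, -0.7]
opening: 22.5
t 4.15 pos [549.3 200.1 150.9] jaw 91.1 F [-0.1  0.1 -0.7] op 22.5 j6 0.2
shift [ 0.0909  0.1033 -0.0306] turn [np.float64(-179.9), np.float64(0.1)] toolaxes [[0.0, -0.02, 1.0], [0.0, 1.0, 0.02], [-1.0, 0.0, 0.0]]
```

```bash
python3 -m handwheel '[[0,0.04,-0.01,0,0.01],[0,0.08,-0.02,0,0.01],[0.01,0.1,-0.03,0,0.01],[0.03,0.1,-0.03,0,0.01],[0.06,0.1,-0.03,0,0.01],[0.09,0.1,-0.03,0,0.01],[0.09,0.1,-0.03,0,0.01],[0.09,0.1,-0.03,0,0.01]]' ; python3 g.py 516.7 302.9 10 91
python3 - <<'E'
from h import *
cap('top','t2');cap('scene','s2')
E
```

```text
time: 5.15
position: [518.2, 297.6, 61.5]
orientation: [0.707, -0.006, 0.707, 0.006]
ft_force: [0.4, -0.5, -1.3]
opening: 22.7
t 5.15 pos [518.2 297.6  61.5] jaw 91.0 F [ 0.4 -0.5 -1.3] op 22.7 j6 0.38
shift [ 0.0515  0.0053 -0.0015] turn [np.float64(-180.0), np.float64(0.0)] toolaxes [[0.0, -0.02, 1.0], [0.0, 1.0, 0.02], [-1.0, 0.0, 0.0]]
```

View pics/s2.png

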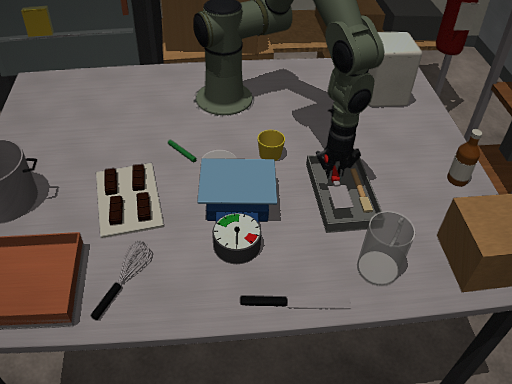

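View pics/t2.png

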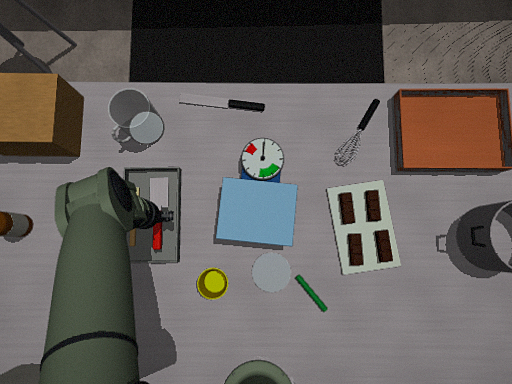

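```bash
python3 -m handwheel '[[0.015,0.003,-0.001,0,0.01],[0.03,0.003,-0.001,0,0.01],[0.042,0.003,-0.001,0,0.01],[0.048,0.003,-0.001,0,0.01],[0.0515,0.003,-0.001,0,0.01],[0.0515,0.003,-0.001,0,0.01],[0.0515,0.003,-0.001,0,0.01],[0.0515,0.003,-0.001,0,0.01]]' ; python3 g.py 516.7 302.9 9 91
```

```text
time: 6.25
position: [516.7, 300.4, 9.3]
orientation: [0.707, -0.006, 0.707, 0.006]
ft_force: [-1.0, 0.7, 4.2]
opening: 22.8
t 6.25 pos [516.7 300.4   9.3] jaw 91.0 F [-1.   0.7  4.2] op 22.8 j6 0.39
shift [0.0003 0.0025 0.    ] turn [np.float64(-180.0), np.float64(0.0)] toolaxes [[0.0, -0.02, 1.0], [0.0, 1.0, 0.02], [-1.0, 0.0, 0.0]]
```

```bash
python3 -m handwheel '[[0,0,0,0,0.05],[0,0,0,0,0.05],[0,0,0,0,0.05],[-0.03,0,0,0,0.05],[-0.08,0,0,0,0.05],[-0.13,0,0,0,0.05],[-0.17,-0.03,0,0,0.06],[-0.17,-0.09,0,0,0.06]]' ; python3 g.py 557.9 -272.3 150 96
```

```text
time: 7.25
position: [521.0, 211.6, 182.8]
orientation: [0.71, -0.007, 0.704, 0.008]
ft_force: [0.3, -1.0, -0.5]
opening: 60.3
t 7.25 pos [521.  211.6 182.8] jaw 91.2 F [ 0.3 -1.  -0.5] op 60.3 j6 0.23
shift [ 0.0319 -0.4847  0.0262] turn [np.float64(-4.8), np.float64(175.2)] toolaxes [[0.01, -0.02, 1.0], [0.0, 1.0, 0.02], [-1.0, 0.0, 0.01]]
```

```bash
python3 -m handwheel '[[0,-0.06,0.005,-4.8,0.06],[0,-0.12,0.01,-4.8,0.06],[0,-0.18,0.015,-4.8,0.06],[0,-0.24,0.02,-4.8,0.06],[0,-0.3,0.025,-4.8,0.06],[0.01,-0.36,0.025,-4.8,0.06],[0.02,-0.42,0.025,-4.8,0.06],[0.03,-0.48,0.025,-4.8,0.06]]' ; python3 g.py 557.9 -272.3 100 96
python3 - <<'E'
from m import *
p,P=cap('top','t3')
H,S,V=cv2.split(cv2.cvtColor(p,cv2.COLOR_BGR2HSV).astype(int))
v,u=np.mgrid[:384,:512]
for i,st,q in comps(p,P,(u>120)&(u<180)&(v>165)&(v<262)&((H<8)|(H>172))&(S>150)&(V>60)): print('red',st,rect(q),np.median(q[:,2]))
for i,st,q in comps(p,P,(u>120)&(u<180)&(v>165)&(v<262)&(H>8)&(H<30)&(S>70)): print('brush',st,rect(q))
cap('wrist','w3')
E
```

```text
time: 8.25
position: [551.5, -271.1, 148.6]
orientation: [0.706, -0.036, 0.706, 0.036]
ft_force: [0.8, 0.0, -0.3]
opening: 60.1
t 8.25 pos [ 551.5 -271.1  148.6] jaw 95.8 F [ 0.8  0.  -0.3] op 60.1 j6 -0.68
shift [ 0.0486 -0.0018  0.0062] turn [np.float64(-0.2), np.float64(179.8)] toolaxes [[0.0, -0.1, 0.99], [-0.0, 0.99, 0.1], [-1.0, -0.0, 0.0]]
red [156 213  10  37 296] (array([482.8, 298.8]), array([109.7,  24.5]), 1.3) 24.65104665589388
brush [129 188  11  58 394] (array([528. , 385.4]), array([176.3,  27.8]), 0.6)
```

View pics/t3.png

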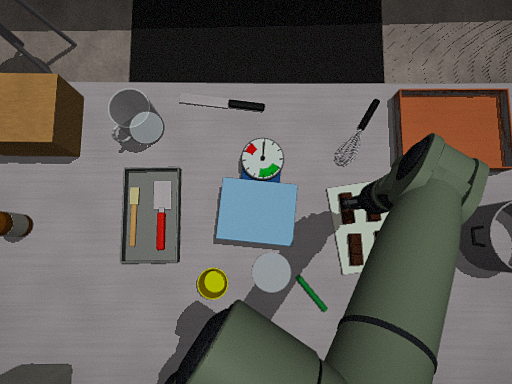

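View pics/w3.png

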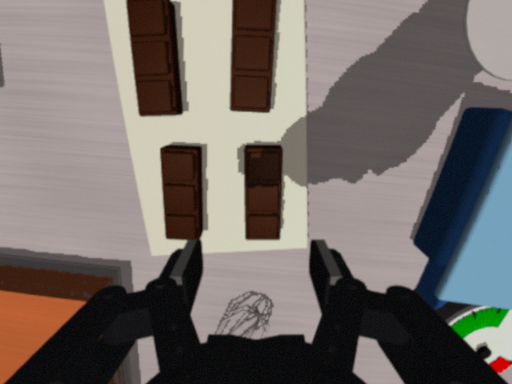

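The top view shows the spatula lying flat in the tray at (161,213), with the brush unmoved and the needle at 0. The wrist view shows all four blocks. I'll refine their poses from the wrist cloud.

```bash
python3 - <<'E'
from m import *
for nm,zoff in(('w3',0),):
    p,P=cloud(nm);Z=P[...,2];X,Y=P[...,0],P[...,1]
    m=(Z>33)&(Z<48)&(Y<-220)&(Y>-430)&(X<640)&(X>350)&(p.max(-1)<110)
    for i,st,q in comps(p,P,m,100):
        print(st,rect(q),np.round(np.percentile(q[:,2],[5,50,95]),1))
E
```

```text
[ 127    0   51  116 4611] (array([ 442.8, -377. ]), array([93.5, 35.9]), 6.5) [34.  39.3 40.7]
[ 230    0   47  112 4619] (array([ 434.4, -292.5]), array([88.6, 35.8]), 2.8) [34.  39.2 40.8]
[ 161  147   39   93 3179] (array([ 564.2, -350.8]), array([94.4, 35.2]), 2.9) [33.9 39.2 40.6]
[ 244  148   39   91 3296] (array([ 555.9, -271.2]), array([92.3, 35.6]), 5.5) [34.  39.3 40.6]
```

```bash
python3 -m handwheel '[[0.03,0,0.004,0,0.06],[0.06,0,0.004,0,0.06],[0.09,0,0.004,0,0.06],[0.11,0,0.004,0,0.06],[0.12,0,0.004,0,0.06],[0.132,0,0.004,0,0.06],[0.132,0,0.004,0,0.06],[0.132,0,0.004,0,0.06]]' 40; python3 g.py 556 -271.3 16 95.6
```

```text
time: 9.35
position: [556.0, -268.9, 17.5]
orientation: [0.706, -0.036, 0.706, 0.036]
ft_force: [-0.0, 0.3, 0.3]
opening: 60.1
t 9.35 pos [ 556.  -268.9   17.5] jaw 95.8 F [-0.   0.3  0.3] op 60.1 j6 -0.67
shift [ 0.0015 -0.0024 -0.0003] turn [np.float64(-179.8), np.float64(0.2)] toolaxes [[0.0, -0.1, 0.99], [-0.0, 0.99, 0.1], [-1.0, -0.0, 0.0]]
```

```bash
python3 -m handwheel '[[0.001,-0.002,0,0,0.06],[0.001,-0.002,0,0,0.02],[0.001,-0.002,0,0,0.02],[0.001,-0.002,0,0,0.02],[0.001,-0.002,0,0,0.02],[-0.02,-0.002,0,0,0.02],[-0.06,-0.002,0,0,0.02],[-0.11,-0.002,0,0,0.02]]' 40; python3 g.py 532 -57 140 84
```

```text
time: 10.35
position: [554.3, -269.7, 126.1]
orientation: [0.705, -0.035, 0.707, 0.037]
ft_force: [-0.0, -0.6, -1.4]
opening: 35.1
t 10.35 pos [ 554.3 -269.7  126.1] jaw 95.8 F [-0.  -0.6 -1.4] op 35.1 j6 -0.67
shift [-0.0133  0.2139 -0.0007] turn [np.float64(-168.2), np.float64(11.8)] toolaxes [[-0.0, -0.1, 0.99], [0.0, 0.99, 0.1], [-1.0, 0.0, -0.0]]
```

```bash
python3 - <<'E'
from m import *
p,P=cloud('t3');H,S,V=cv2.split(cv2.cvtColor(p,cv2.COLOR_BGR2HSV).astype(int));v,u=np.mgrid[:384,:512]
for i,st,q in comps(p,P,(u>210)&(u<305)&(v>170)&(v<260)&(P[...,2]>85)&(H>90)&(H<125)&(S>60)): print(rect(q),np.median(q[:,2]))
E
```

```text
(array([539.4,   5.5]), array([219.7, 180. ]), 84.3) 95.07649833788332
```

```bash
python3 -m handwheel '[[-0.01,0.03,0,3,0.02],[-0.013,0.07,0,7,0.02],[-0.013,0.11,0,11.5,0.02],[-0.013,0.15,0,11.5,0.02],[-0.013,0.19,0,11.5,0.02],[-0.013,0.213,0,11.5,0.02],[-0.013,0.217,0,11.5,0.02],[-0.013,0.217,0,11.5,0.02]]'; python3 g.py 533.5 -54.2 98 84.3
```

```text
time: 11.35
position: [533.6, -54.9, 139.6]
orientation: [0.706, 0.035, 0.706, -0.035]
ft_force: [0.8, 0.1, -0.9]
opening: 35.3
t 11.35 pos [533.6 -54.9 139.6] jaw 84.3 F [ 0.8  0.1 -0.9] op 35.3 j6 -0.14
shift [ 0.0416  0.0007 -0.0002] turn [np.float64(-180.0), np.float64(0.0)] toolaxes [[-0.0, 0.1, 1.0], [-0.0, 1.0, -0.1], [-1.0, -0.0, -0.0]]
```

```bash
python3 -m handwheel '[[0.015,0,0,0,0.02],[0.028,0,0,0,0.02],[0.034,0,0,0,0.02],[0.036,0,0,0,0.02],[0.038,0,0,0,0.02],[0.04,0,0,0,0.02],[0.042,0,0,0,0.02],[0.042,0,0,0,0.02]]'; python3 g.py 533.5 -54.2 98 84.3
```

```text
time: 12.35
position: [534.0, -54.8, 97.9]
orientation: [0.706, 0.035, 0.706, -0.035]
ft_force: [0.0, 0.2, -0.5]
opening: 35.1
t 12.35 pos [534.  -54.8  97.9] jaw 84.3 F [ 0.   0.2 -0.5] op 35.1 j6 -0.14
shift [-0.0001  0.0005 -0.0005] turn [np.float64(-180.0), np.float64(0.0)] toolaxes [[0.0, 0.1, 1.0], [-0.0, 1.0, -0.1], [-1.0, -0.0, 0.0]]
```

```bash
python3 -m handwheel '[[0.002,0,0,0,0.02],[0.002,0,0,0,0.055],[0.002,0,0,0,0.055],[0.002,0,0,0,0.055],[-0.01,0,0,0,0.055],[-0.04,0,0,0,0.055],[-0.08,0,0,0,0.055],[-0.09,-0.04,0,0,0.06]]'; python3 g.py 564.2 -350.8 150 93
python3 - <<'E'
from h import *
cap('top','t4')
E
```

```text
time: 13.35
position: [531.8, -93.8, 191.7]
orientation: [0.708, 0.033, 0.704, -0.034]
ft_force: [0.6, -0.3, 0.4]
opening: 60.1
t 13.35 pos [531.8 -93.8 191.7] jaw 84.5 F [ 0.6 -0.3  0.4] op 60.1 j6 -0.22
shift [ 0.0421 -0.2527  0.0564] turn [np.float64(-8.5), np.float64(171.5)] toolaxes [[0.01, 0.1, 1.0], [-0.0, 1.0, -0.1], [-1.0, -0.0, 0.01]]
```

View pics/t4.png

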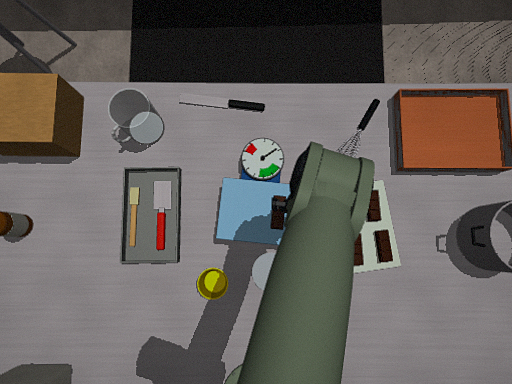

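The first block is on the pan at (279,213), and the needle reads about 0.9 rad. Now the second block.

```bash
python3 -m handwheel '[[0,-0.05,0.012,-3,0.06],[0.01,-0.1,0.024,-6,0.06],[0.02,-0.15,0.035,-8.5,0.06],[0.03,-0.2,0.045,-8.5,0.06],[0.04,-0.254,0.056,-8.5,0.06],[0.06,-0.254,0.056,-8.5,0.06],[0.09,-0.254,0.056,-8.5,0.06],[0.1,-0.254,0.056,-8.5,0.06]]'; python3 g.py 564.2 -350.8 16.5 92.9
```

```text
time: 14.4
position: [559.3, -352.3, 86.3]
orientation: [0.706, -0.016, 0.708, 0.018]
ft_force: [-1.2, 0.3, 0.2]
opening: 60.0
t 14.4 pos [ 559.3 -352.3   86.3] jaw 92.8 F [-1.2  0.3  0.2] op 60.0 j6 -0.72
shift [0.0698 0.0011 0.0052] turn [np.float64(-0.1), np.float64(179.9)] toolaxes [[-0.0, -0.05, 1.0], [0.0, 1.0, 0.05], [-1.0, 0.0, -0.0]]
```

```bash
python3 -m handwheel '[[0.02,0.001,0.005,0,0.06],[0.045,0.001,0.005,0,0.06],[0.06,0.001,0.005,0,0.06],[0.066,0.001,0.005,0,0.06],[0.066,0.001,0.005,0,0.06],[0.066,0.001,0.005,0,0.06],[0.066,0.001,0.005,0,0.06],[0.066,0.001,0.005,0,0.06]]'; python3 g.py 564.2 -350.8 16.5 92.9
```

```text
time: 15.4
position: [565.6, -351.9, 22.4]
orientation: [0.707, -0.018, 0.707, 0.017]
ft_force: [-0.5, 0.0, -0.2]
opening: 59.6
t 15.4 pos [ 565.6 -351.9   22.4] jaw 92.8 F [-0.5  0.  -0.2] op 59.6 j6 -0.72
shift [ 0.0059  0.0012 -0.0013] turn [np.float64(-0.1), np.float64(179.9)] toolaxes [[0.0, -0.05, 1.0], [-0.0, 1.0, 0.05], [-1.0, -0.0, 0.0]]
```

```bash
python3 -m handwheel '[[0.004,0.001,0,0,0.06],[0.006,0.001,0,0,0.06],[0.006,0.001,0,0,0.02],[0.006,0.001,0,0,0.02],[0.006,0.001,0,0,0.02],[0.006,0.001,0,0,0.02],[-0.01,0.001,0,0,0.02],[-0.05,0.001,0,0,0.02]]' 40; python3 g.py 545.4 65.2 145 84.3
```

```text
time: 16.4
position: [563.7, -349.5, 71.0]
orientation: [0.706, -0.016, 0.708, 0.018]
ft_force: [0.6, 1.0, -0.7]
opening: 35.1
t 16.4 pos [ 563.7 -349.5   71. ] jaw 92.8 F [ 0.6  1.  -0.7] op 35.1 j6 -0.72
shift [-0.0727  0.4153  0.0017] turn [np.float64(-171.5), np.float64(8.5)] toolaxes [[-0.0, -0.05, 1.0], [0.0, 1.0, 0.05], [-1.0, 0.0, -0.0]]
```

```bash
python3 -m handwheel '[[-0.04,0.01,0,0,0.02],[-0.09,0.03,0,2,0.02],[-0.105,0.07,0,4,0.02],[-0.105,0.12,0,8.5,0.02],[-0.105,0.18,0,8.5,0.02],[-0.105,0.24,0,8.5,0.02],[-0.105,0.3,0,8.5,0.02],[-0.105,0.35,0,8.5,0.02]]'; python3 g.py 545.4 65.2 120 84.3
```

```text
time: 17.4
position: [547.9, 1.1, 178.2]
orientation: [0.707, 0.035, 0.706, -0.035]
ft_force: [0.7, 0.5, -0.4]
opening: 35.2
t 17.4 pos [547.9   1.1 178.2] jaw 84.4 F [ 0.7  0.5 -0.4] op 35.2 j6 -0.03
shift [ 0.0582  0.0635 -0.0088] turn [np.float64(-179.9), np.float64(0.1)] toolaxes [[0.0, 0.1, 1.0], [0.0, 1.0, -0.1], [-1.0, 0.0, 0.0]]
```

```bash
python3 -m handwheel '[[0,0.03,-0.004,0,0.02],[0,0.055,-0.009,0,0.02],[0.01,0.063,-0.009,0,0.02],[0.025,0.063,-0.009,0,0.02],[0.045,0.063,-0.009,0,0.02],[0.06,0.063,-0.009,0,0.02],[0.066,0.063,-0.009,0,0.02],[0.066,0.063,-0.009,0,0.02]]'; python3 g.py 545.4 65.2 94 84.3
```

```text
time: 18.4
position: [545.2, 62.1, 110.4]
orientation: [0.706, 0.035, 0.707, -0.035]
ft_force: [1.0, 0.0, -1.2]
opening: 34.8
t 18.4 pos [545.2  62.1 110.4] jaw 84.3 F [ 1.   0.  -1.2] op 34.8 j6 0.08
shift [ 0.0164  0.0032 -0.0001] turn [np.float64(-0.0), np.float64(180.0)] toolaxes [[-0.0, 0.1, 1.0], [-0.0, 1.0, -0.1], [-1.0, -0.0, -0.0]]
```

```bash
python3 -m handwheel '[[0.006,0.001,0,0,0.02],[0.01,0.001,0,0,0.02],[0.013,0.001,0,0,0.02],[0.015,0.001,0,0,0.02],[0.017,0.001,0,0,0.02],[0.017,0.001,0,0,0.02],[0.017,0.001,0,0,0.055],[0.017,0.001,0,0,0.055]]'; python3 g.py 545.4 65.2 94 84.3
```

```text
time: 19.4
position: [545.8, 63.5, 94.1]
orientation: [0.706, 0.035, 0.706, -0.035]
ft_force: [0.2, 0.2, 0.0]
opening: 55.0
t 19.4 pos [545.8  63.5  94.1] jaw 84.3 F [0.2 0.2 0. ] op 55.0 j6 0.08
shift [ 0.0001  0.0017 -0.0006] turn [np.float64(-180.0), np.float64(0.0)] toolaxes [[0.0, 0.1, 1.0], [-0.0, 1.0, -0.1], [-1.0, 0.0, 0.0]]
```

```bash
python3 -m handwheel '[[0,0,0,0,0.055],[-0.01,0,0,0,0.055],[-0.04,0,0,0,0.055],[-0.09,0,0,0,0.055],[-0.11,-0.04,0,0,0.06],[-0.11,-0.1,0,0,0.06],[-0.11,-0.16,0,0,0.06],[-0.11,-0.22,0,0,0.06]]'; python3 g.py 434 -292 150 93
python3 - <<'E'
from h import *
cap('top','t5');cap('scene','s5')
E
```

```text
time: 20.4
position: [523.6, -157.2, 205.0]
orientation: [0.707, 0.035, 0.706, -0.035]
ft_force: [0.3, 0.0, -0.3]
opening: 59.8
t 20.4 pos [ 523.6 -157.2  205. ] jaw 84.3 F [ 0.3  0.  -0.3] op 59.8 j6 -0.33
shift [ 0.0549 -0.143  -0.076 ] turn [np.float64(-8.7), np.float64(171.3)] toolaxes [[0.0, 0.1, 1.0], [-0.0, 1.0, -0.1], [-1.0, -0.0, 0.0]]
```

View pics/t5.png

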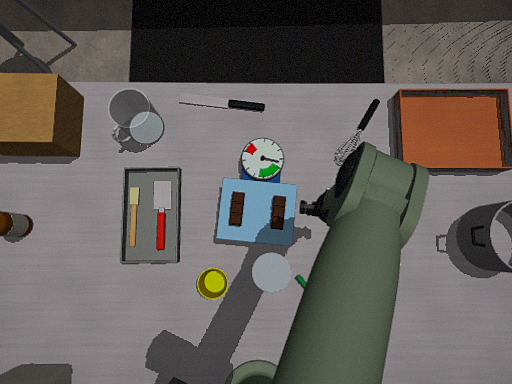

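Both blocks are on the pan, at (236,208) and (278,212). The needle is just short of green, so I'll measure its angle.

```bash
cat > needle.py <<'E'
import sys
from h import *
p,P=cloud(sys.argv[1]) 
z=np.load(f'pics/{sys.argv[1]}.npz');T,K,D=z['T'],z['K'],z['D']
yaw=np.radians(-5.7); c=np.array([539.4,5.5])+165*np.array([np.cos(yaw),np.sin(yaw)])
Ti=np.linalg.inv(T)
hsv=cv2.cvtColor(p,cv2.COLOR_BGR2HSV)
best=[]
for th in np.arange(-0.3,6,0.02):
    a=yaw-th; rr=np.arange(14,44,1.5)
    W=np.c_[c[0]+rr*np.cos(a),c[1]+rr*np.sin(a),np.full(len(rr),63.)]
    uv,_=cv2.projectPoints(W,cv2.Rodrigues(Ti[:3,:3])[0],Ti[:3,3],K,D);uv=uv.reshape(-1,2).astype(np.float32)
    val=cv2.remap(hsv[...,2].astype(np.float32),uv[:,:1].copy(),uv[:,1:].copy(),1).ravel()
    best.append((val.mean(),th))
best.sort();print([(round(float(a),0),round(float(b),2)) for a,b in best[:6]])
uv=cv2.projectPoints(np.array([[c[0],c[1],63.]]),cv2.Rodrigues(Ti[:3,:3])[0],Ti[:3,3],K,D)[0].ravel();print(uv)
x,y=int(uv[0]),int(uv[1]);cv2.imwrite(f'pics/{sys.argv[1]}_d.png',cv2.resize(p[max(y-35,0):y+35,x-35:x+35],(560,560),interpolation=2))
E
for n in t0 t3 t4 t5 s5; do [ -f pics/$n.npz ] && echo $n && python3 needle.py $n; done; python3 needle.py top0
```

```text
t3
[(44.0, 0.0), (47.0, -0.02), (50.0, 0.02), (61.0, -0.04), (62.0, 0.04), (78.0, 0.06)]
[262.05242644 157.82760123]
t4
[(32.0, 0.86), (35.0, 0.88), (37.0, 0.84), (46.0, 0.9), (48.0, 0.82), (64.0, 0.92)]
[262.05242644 157.82760123]
t5
[(42.0, 1.68), (43.0, 1.66), (45.0, 1.7), (49.0, 1.64), (53.0, 1.72), (60.0, 1.62)]
[262.05242644 157.82760123]
s5
[(32.0, 1.94), (33.0, 1.92), (33.0, 1.96), (35.0, 1.98), (36.0, 1.9), (39.0, 2.0)]
[236.99885437 230.68318337]
[(35.0, 0.72), (37.0, 0.7), (40.0, 0.74), (45.0, 0.68), (54.0, 0.76), (58.0, 0.66)]
[262.05242644 157.82760123]
```

View pics/t5_d.png

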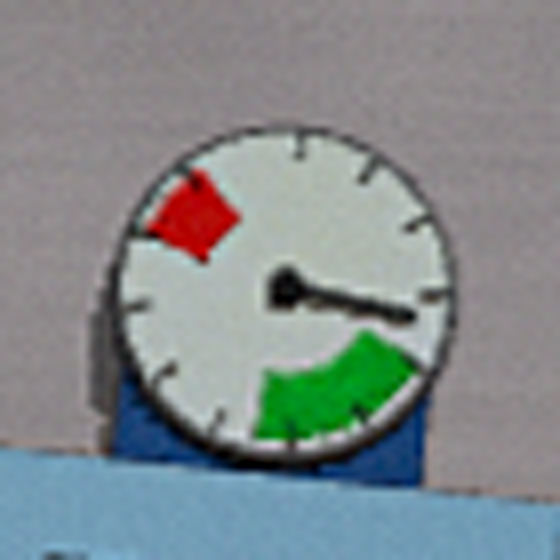

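View pics/s5_d.png

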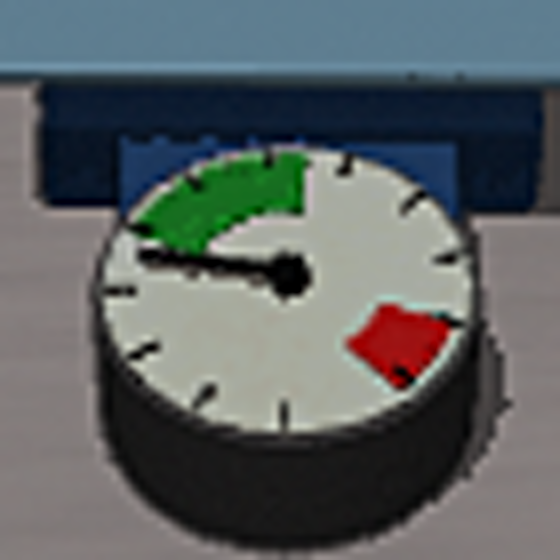

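The needle reads 1.68 rad. The same method gave 0.72 for the 90 g spatula and 0 when empty, so I trust it. A third block is needed and will bring it to 2.45–2.9 rad.

```bash
python3 -m handwheel '[[0,-0.04,-0.02,-3,0.06],[0.01,-0.08,-0.04,-6,0.06],[0.02,-0.12,-0.06,-8.4,0.06],[0.03,-0.143,-0.076,-8.4,0.06],[0.06,-0.143,-0.076,-8.4,0.06],[0.1,-0.143,-0.076,-8.4,0.06],[0.12,-0.143,-0.076,-8.4,0.06],[0.12,-0.143,-0.076,-8.4,0.06]]'; python3 g.py 433.5 -292.5 16.5 92.6
python3 - <<'E'
from m import *
p,P=cap('wrist','w6');Z=P[...,2];X,Y=P[...,0],P[...,1]
m=(Z>36)&(Z<45)&(Y<-220)&(Y>-430)&(X<640)&(X>350)&(p.max(-1)<110)
for i,st,q in comps(p,P,m,100):
        print(st,rect(q),np.round(np.percentile(q[:,2],[5,50,95]),1))
E
```

```text
time: 21.5
position: [433.2, -288.7, 83.0]
orientation: [0.706, -0.016, 0.708, 0.018]
ft_force: [-0.4, 0.8, 0.6]
opening: 60.1
t 21.5 pos [ 433.2 -288.7   83. ] jaw 92.7 F [-0.4  0.8  0.6] op 60.1 j6 -0.78
shift [ 0.0665 -0.0039  0.0002] turn [np.float64(-179.9), np.float64(0.1)] toolaxes [[-0.0, -0.05, 1.0], [0.0, 1.0, 0.05], [-1.0, 0.0, -0.0]]
[ 226  154   45   41 1665] (array([ 401.3, -294.5]), array([31.3, 28.5]), -85.6) [37.9 39.6 40.7]
[ 102  164   48   39 1487] (array([ 412.1, -380.4]), array([29.6, 28.1]), -83.6) [37.9 39.6 40.6]
[ 228  197   41   36 1419] (array([ 431.5, -293.3]), array([29.7, 26.7]), -86.8) [38.1 39.5 40.6]
[ 112  205   45   37 1342] (array([ 442. , -377.7]), array([30.4, 27.1]), -84.6) [37.9 39.4 40.5]
[ 229  235   40   33 1234] (array([ 461.6, -291.6]), array([30. , 26.9]), -88.6) [37.8 39.3 40.4]
[ 121  244   42   31 1112] (array([ 473. , -373.8]), array([29.9, 26.6]), -82.5) [37.9 39.4 40.5]
```

View pics/w6.png

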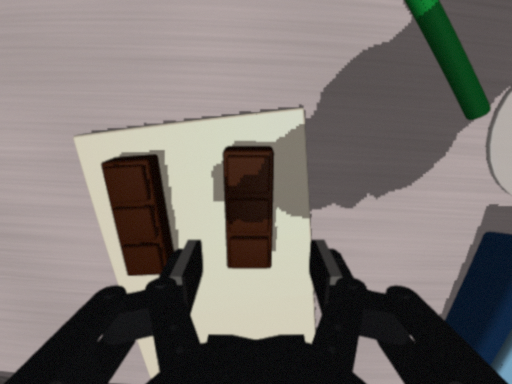

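The wrist view puts the block at (248,207) with its centre at (431.5,-293), matching the earlier measurement. I'll descend and grip.

```bash
python3 -m handwheel '[[0.02,-0.003,-0.002,0,0.06],[0.045,-0.004,-0.002,0,0.06],[0.06,-0.004,-0.002,0,0.06],[0.066,-0.004,-0.002,0,0.06],[0.066,-0.004,-0.002,0,0.06],[0.066,-0.004,-0.002,0,0.06],[0.066,-0.004,-0.002,0,0.06],[0.066,-0.004,-0.002,0,0.06]]'; python3 g.py 431.5 -293 16.5 92.7
```

```text
time: 22.55
position: [432.3, -294.5, 18.3]
orientation: [0.707, -0.017, 0.707, 0.017]
ft_force: [-0.0, -0.7, 0.1]
opening: 60.2
t 22.55 pos [ 432.3 -294.5   18.3] jaw 92.7 F [-0.  -0.7  0.1] op 60.2 j6 -0.79
shift [ 0.0018  0.0015 -0.0007] turn [np.float64(-180.0), np.float64(0.0)] toolaxes [[0.0, -0.05, 1.0], [-0.0, 1.0, 0.05], [-1.0, -0.0, 0.0]]
```

```bash
python3 -m handwheel '[[0.002,0.001,0,0,0.06],[0.002,0.001,0,0,0.02],[0.002,0.001,0,0,0.02],[0.002,0.001,0,0,0.02],[0.002,0.001,0,0,0.02],[-0.02,0.001,0,0,0.02],[-0.06,0.001,0,0,0.02],[-0.12,0.001,0,0,0.02]]' 40; python3 g.py 539.5 4.5 170 84.3
```

```text
time: 23.55
position: [430.6, -292.1, 137.4]
orientation: [0.706, -0.016, 0.708, 0.018]
ft_force: [0.8, -0.7, -0.8]
opening: 34.9
t 23.55 pos [ 430.6 -292.1  137.4] jaw 92.7 F [ 0.8 -0.7 -0.8] op 34.9 j6 -0.79
shift [-0.0321  0.2912  0.1226] turn [np.float64(-171.6), np.float64(8.4)] toolaxes [[-0.0, -0.05, 1.0], [0.0, 1.0, 0.05], [-1.0, 0.0, -0.0]]
```

```bash
python3 -m handwheel '[[-0.02,0.03,0.012,2,0.02],[-0.032,0.08,0.033,4,0.02],[-0.032,0.13,0.054,8.4,0.02],[-0.032,0.18,0.075,8.4,0.02],[-0.032,0.23,0.096,8.4,0.02],[-0.032,0.27,0.115,8.4,0.02],[-0.032,0.293,0.123,8.4,0.02],[-0.032,0.293,0.123,8.4,0.02]]'; python3 g.py 539.5 4.5 116 84.3
python3 - <<'E'
from m import *
p,P=cap('wrist','w7');X,Y,Z=P[...,0],P[...,1],P[...,2]
m=(Z>105)&(Z<125)&(Y>-120)&(Y<130)&(p.max(-1)<110)&(X>440)&(X<640)
for i,st,q in comps(p,P,m,100): print(st,rect(q),np.round(np.median(q[:,2]),1))
E
```

```text
time: 24.55
position: [541.0, 6.8, 169.4]
orientation: [0.706, 0.034, 0.707, -0.034]
ft_force: [0.1, -1.4, -0.8]
opening: 34.7
t 24.55 pos [541.    6.8 169.4] jaw 84.5 F [ 0.1 -1.4 -0.8] op 34.7 j6 -0.03
shift [ 0.0534 -0.0024 -0.0012] turn [np.float64(-179.8), np.float64(0.2)] toolaxes [[-0.0, 0.1, 1.0], [0.0, 1.0, -0.1], [-1.0, 0.0, -0.0]]
[ 303  147   54  114 4947] (array([544.2,  64.4]), array([93.7, 35.7]), -5.9) 115.2
[ 149  148   54  114 4980] (array([532.4, -53. ]), array([91. , 35.3]), -5.6) 115.2
```

View pics/w7.png

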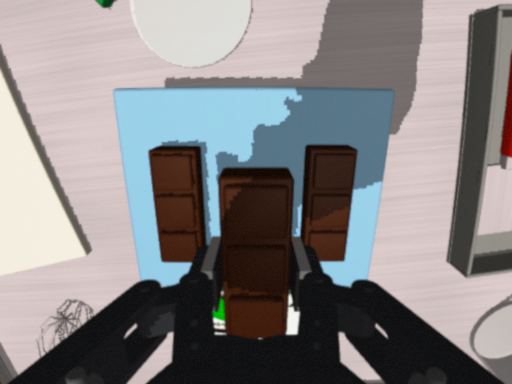

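The wrist view shows the held block centred between the two placed ones, at (178,205) and (329,203). Both are flat with tops at 115 mm, which puts the pan at 88 mm. Lowering now.

```bash
python3 -m handwheel '[[0.015,-0.001,-0.002,0,0.02],[0.03,-0.001,-0.002,0,0.02],[0.045,-0.001,-0.002,0,0.02],[0.06,-0.001,-0.002,0,0.02],[0.065,-0.001,-0.002,0,0.02],[0.066,-0.001,-0.002,0,0.02],[0.066,-0.001,-0.002,0,0.02],[0.066,-0.001,-0.002,0,0.02]]'; python3 g.py 538.5 5.6 90.5 84.3
```

```text
time: 25.6
position: [539.4, 4.4, 104.4]
orientation: [0.707, 0.035, 0.706, -0.035]
ft_force: [0.2, -0.4, -0.3]
opening: 35.0
t 25.6 pos [539.4   4.4 104.4] jaw 84.3 F [ 0.2 -0.4 -0.3] op 35.0 j6 -0.03
shift [ 0.0139  0.0011 -0.0011] turn [np.float64(-180.0), np.float64(0.0)] toolaxes [[0.0, 0.1, 1.0], [-0.0, 1.0, -0.1], [-1.0, -0.0, 0.0]]
```

```bash
python3 -m handwheel '[[0.005,0.001,0,0,0.02],[0.008,0.001,0,0,0.02],[0.01,0.001,0,0,0.02],[0.012,0.001,0,0,0.02],[0.014,0.001,0,0,0.02],[0.015,0.001,0,0,0.02],[0.015,0.001,0,0,0.044],[0.015,0.001,0,0,0.044]]'; python3 g.py 538.5 5.6 90.5 84.3
```

```text
time: 26.6
position: [539.3, 5.4, 89.0]
orientation: [0.706, 0.035, 0.706, -0.035]
ft_force: [0.2, 1.1, -0.4]
opening: 44.1
t 26.6 pos [539.3   5.4  89. ] jaw 84.3 F [ 0.2  1.1 -0.4] op 44.1 j6 -0.03
shift [-0.0015  0.0001 -0.0008] turn [np.float64(-180.0), np.float64(0.0)] toolaxes [[0.0, 0.1, 1.0], [-0.0, 1.0, -0.1], [-1.0, -0.0, 0.0]]
```

```bash
python3 -m handwheel '[[0,0,0,0,0.044],[-0.01,0,0,0,0.044],[-0.03,0,0,0,0.044],[-0.07,0,0,0,0.044],[-0.11,0,0,0,0.044],[-0.13,-0.02,-0.02,0,0.044],[-0.13,-0.07,-0.05,0,0.044],[-0.13,-0.13,-0.08,0,0.044]]'; python3 -m handwheel '[[0,-0.05,-0.02,0,0.044],[0,-0.1,-0.04,0,0.044],[0,-0.15,-0.05,0,0.044],[0,-0.15,-0.05,0,0.044],[0,-0.15,-0.05,0,0.044],[0,-0.15,-0.05,0,0.044],[0,-0.15,-0.05,0,0.044],[0,-0.15,-0.05,0,0.044]]'
python3 - <<'E'
from m import *
p,P=cap('top','t8');cap('scene','s8');X,Y,Z=P[...,0],P[...,1],P[...,2]
m=(Z>100)&(Z<125)&(Y>-120)&(Y<130)&(p.max(-1)<110)&(X>440)&(X<640)
for i,st,q in comps(p,P,m,100): print(st,rect(q),np.round(np.median(q[:,2]),1))
E
python3 needle.py t8
```

```text
time: 27.6
position: [448.5, -112.9, 220.1]
orientation: [0.707, 0.034, 0.706, -0.035]
ft_force: [0.6, -1.2, 1.1]
opening: 44.3
time: 28.6
position: [384.7, -255.8, 218.9]
orientation: [0.706, 0.035, 0.706, -0.035]
ft_force: [0.1, 1.2, -1.1]
opening: 44.0
[229 192  16  34 412] (array([545.9,  63.9]), array([95.1, 35.8]), -5.6) 110.8
[249 194  16  34 414] (array([539.2,   5.9]), array([94.2, 36. ]), -5.6) 110.6
[270 195  16  34 415] (array([535.5, -54.3]), array([95., 36.]), -5.9) 110.8
[(39.0, 2.5), (42.0, 2.52), (42.0, 2.48), (49.0, 2.54), (51.0, 2.46), (59.0, 2.56)]
[262.05242644 157.82760123]
```

View pics/t8.png

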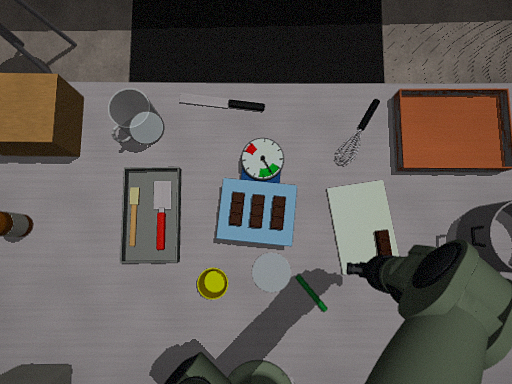

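View pics/t8_d.png

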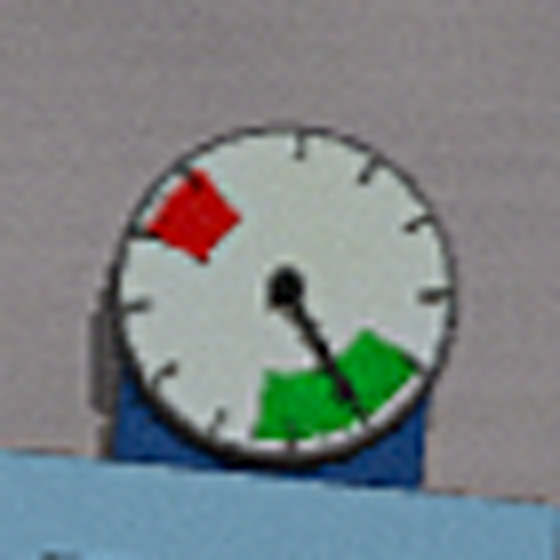

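View pics/s8.png

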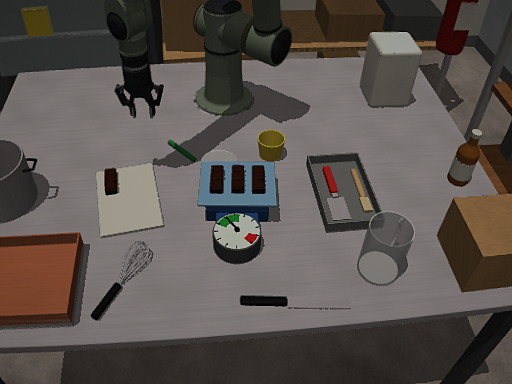

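The top view shows three blocks flat on the pan at (237,209), (257,211) and (278,212). The needle is mid-green at 2.50 rad. The fourth block is still on the board at (383,245), the spatula and brush lie in the tray, and the robot is clear. Handing in.

```bash
python3 -c "
from h import *
print(r.close_job(), state()['time'])"
```

```text
the job is handed in; nothing more can be done
the job is handed in; nothing more can be done
```

I moved the spatula flat into the grey tray, then laid three chocolate blocks on the scale one at a time. I handed the job in at about 29 s of the 72 s allowed.

- **Needle:** it settled at 0.86, 1.68 and then 2.50 rad after the three blocks. The last reading is well inside the green sector (1.95–3.25), and every reading was far below red.
- **Blocks:** the three on the scale lie flat, with their tops level within 0.2 mm. The fourth was not touched and is still on the board.
- **Spatula and brush:** the top of the spatula handle measured 24.7 mm, against 25 mm expected for lying flat on the tray floor. The brush position was unchanged to within about 0.5 mm.
- **Robot:** at hand-in it was clear of everything, with the tool about 219 mm above the table.

No check failed. The needle read from the scene camera differed from the top camera (1.94 against 1.68 rad after two blocks). I used the top camera, because it read 0.72 for the 90 g spatula and 0 with the scale empty, as it should. Setting the spatula down pressed on the tray with about 4 N.

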